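# Nudge a tile home into the corner of a squaring board

## Robot

A 7-joint arm with a two-finger parallel gripper is mounted at the origin on the work surface; the furniture and walls round the work are solid. World frame = base frame: x ahead of the robot, y to its left, z up, the work surface at z = 0. Lengths are in m, angles in rad, forces in N, time in s.
With the tool pointing down it reaches from about 0.425 to 0.8 m from the base axis. Payload 8.3 kg.
Tool frame: the origin (TCP) lies between the finger pads; the fingertips stand 22 mm ahead of it and the grasp point (between the pads) lies 3 mm ahead of it (nose_length is the distance from the TCP to the fingertips, in m); y points along the fingers, z is the direction in which the jaws open and shut, and the axes are right-handed (so a half turn about y gives the same grasp; the last joint's range is limited). The gripper opens to 85 mm and grips with 20 to 120 N. Pads are 22 mm wide; open, the fingers measure 114 mm over their backs; the gripper's body (76 mm by 85 mm) begins 54 mm behind the grasp point. The pads swing forward as they close: fully open they stand 13 mm farther back than shut.
Start: joints at [-1.17, 0.383, 0.016, 1.37, -0.006, 1.388, -0.046], TCP at [0.28, 0.559, 0.253] pointing down, gripper open.
Joint ranges: [-2.95, 2.95], [-0.25, 2.06], [-1.52, 1.56], [0.18, 2.33], [-1.44, 4.58], [0.02, 2.06], [-3.01, 3.01]. Speed limits (rad/s): [2.39, 2.39, 3.01, 3.01, 3.14, 3.14, 3.14].

## Interface

Orientations are given as [roll, pitch, yaw] about the fixed x, y, z axes, in that order (R = Rz(yaw) Ry(pitch) Rx(roll)).
In Python, from cell import * gives the robot as it stands.
- The arm moves only by the tool carry_out, never from a script. Its argument "increments" is a list of rows, each an object of numbers: "grip": the opening, from 0 (shut) to 1 (fully open); "x", "y", "z": the shift along the tool's x, y, z in m; "ax", "ay", "az": the turn, a rotation vector about the tool's x, y, z in rad. A call has 1 to 8 rows; each row shifts and turns the pose as measured when the row begins, along the tool's axes as they then stand; what a row does not reach is not made up. A row lasts 1/8 s, in which the tool goes at most 62.5 mm and 10.7 degrees, less where a joint would pass 70% of its speed; a pose out of reach is approached as far as the arm can. A call is refused whole if a number of a shift passes 0.0625 or a number of a turn 0.188, either way. A call with a gripper value outside its range is refused whole. The fingers move at their own pace and stop on an object; "grip_force" is the grip in N (left out, the last holds). Time passes only in rows, so rows that do not move let the fingers close. It gives the time, the measured TCP pose, the force and the opening at its end, in the units of the state.
- read_state(): the state, without advancing time (a new reading comes with each control period).
- grab_frame(name): name is "side" or "top" or "wrist"; returns the picture (384x512x3 uint8, blue, green, red); there is no depth.
- calibration(name): a dict with "fovy" (degrees; the focal length in pixels is half the picture's height over the tangent of half this angle, whatever the lens; pixels are square), "cx", "cy" (the principal point, pixels), "k1" (the pictures are not rectified: a ray, as slopes to the right and down, at radius r is drawn at 1 + k1 r^2 times it, then the intrinsics apply), "rvec" (rotation vector, rad) and "tvec" (3), from world to camera coordinates, as OpenCV has them. Camera axes: x right, y down, z forward; pixel columns grow to the right and rows downward; lengths in m; the calibration is good to about 2 mm. A picture is of the moment at which its call begins: read the wrist's pose just before it. calibration takes no time and is no camera call; for the wrist camera it gives the pose at the moment of the call.
- finish_job(): hands the job in, once; it reports no verdict.
The state is a dict: "time": time; "qpos": joint angles; "qvel": joint speeds; "effort": joint torques, N m; "ee_pos": TCP position; "eef_rot": TCP orientation; "ft_force": force on the tool from outside, world axes, zero at the start; "torque": the same for the moment, N m; "grip_width": finger opening in m.
Only numpy, scipy, OpenCV 4.12 (cv2) and the standard library are available. Lean on these libraries where they do the work, as an engineer would, in place of code of your own. Each camera call takes 0.05 s, during which the arm holds its last target.

## Task

Pick up the hardwood wedge and use its blunt thick end to nudge the terracotta tile across the squaring board until one edge lies flush along the long fence and the neighbouring edge is right up against the stop. The tile chips easily, so push it gently and slowly with the wedge only, never with the gripper, and leave it lying flat on the board; then lay the wedge down on the bench off the board and let go. Leave the tin, the brush and the folding rule where they are.

Things in the scene. Friction and masses are not known exactly. Their poses are not given: they have to be found in the camera images.
- board: squaring board screwed to the bench: plywood base 200 (x) by 260 (y) by 12 mm thick, in a different place and turn at each start; origin at the centre of its underside. A wooden fence, 18 mm wide, 16 mm high above the base, runs along its whole far (+x) edge with its inner face in the plane x = +75 mm; an adjustable wooden stop crosses its +y (left) end. All are hard and fixed
- stop_end (a point): a brass rivet in the base by the board's +y edge, at (0, 125, 12) mm in the board's frame. The stop, 145 mm long (x), 18 wide, 16 high above the base, with two brass nuts, is bolted tight on the -y side of it, square to the fence; its inner face (towards -y) lies anywhere from y = 50 to 95 mm in the board's frame. Its place is not measured: find it by eye or feel
- tile_mid (a point): centre of the terracotta tile, a plain flat slab 90 (its x) by 120 (its y) by 12 mm (z, up), about 0.2 to 0.4 kg, lying loose on the board's base right of its middle, turned by up to 0.2 rad from the board's axes. Home, its +x edge lies along the fence and its +y edge touches the stop
- wedge_mid (a point): middle of the hardwood wedge (half of 120 mm length, 36 mm width and 28 mm height) lying flat on the bench right of the board; 50 g. Its y axis runs along its length: the thick end, a flat upright face 36 wide and 27 mm high, is at y = -60 mm; the thin end (3 mm high) at y = +60. The top slopes evenly. Sides are upright and parallel: grasp across x, best at y = -10 to -20 mm (balance point)
- tin: grey metal tin, 72 mm across, 80 mm high, standing to the left of the board; origin at the centre of its underside. Bystander
- brush: flat paste brush, 36 by 198 by 15 mm, lying along y at the bench's far edge, right of the board; origin at the centre of its underside. Bystander
- folding_rule: folded wooden rule, 22 by 204 by 16 mm, lying at the near side of the bench; origin at the centre of its underside. Bystander
Things that resemble listed ones, but are neither listed nor needed, are in the scene too. Leave any yellow look-alike of the part that bears wedge_mid alone.

How it is judged:
On the way, in this order (a step that is already met when the one before it is completed fails the run):
1. the wedge is held clear of the bench (height (world z) of wedge_mid above 0.022 m and contact force between the fingers and wedge above 1 N), for 0.2 s.
2. the tile lies flush against fence and stop while the wedge is still in the gripper (contact force between the fingers and wedge above 1 N and x of tile_mid in the frame of board above 0.028 m and y of stop_c0 in the frame of tile below 0.071 m and angle between the x axis of tile and the x axis of board, either way round below 0.025 rad), for 0.2 s.
At the end, for the whole second after the job is handed in: The tile lies flat and at rest in the corner, within 2 mm of the fence and within 2 mm of the stop and square to the board within 0.025 rad; the wedge lies at rest on the bench, off the board, released (x of tile_mid in the frame of board above 0.028 m and y of stop_c0 in the frame of tile below 0.071 m and angle between the x axis of tile and the x axis of board, either way round below 0.025 rad and angle between tile's own z axis and vertical below 0.05 rad and height (world z) of wedge_mid between 0 and 0.022 m and contact force between wedge and board below 0.05 N and linear speed of each of tile, wedge below 0.01 m/s); the robot touches nothing.
It fails at once if the wedge pushes the tile with more than 20 N (contact force between wedge and tile above 20 N).
It fails at once if the gripper touches the tile (contact force between any of the fingers, the arm and tile above 0.5 N).
It fails at once if the tile is tipped up (angle between tile's own z axis and vertical above 0.12 rad).
It fails at once if the tin, the brush or the folding rule is shifted by more than 15 mm (distance of any of tin, brush, folding_rule from where it was at the start of the episode above 0.015 m).
It also fails if it takes over 72 s, if anything falls off the work surface, if the arm or the gripper's body presses on something with over 40 N, if the wrist force passes 120 N, or if a joint passes its speed limit or range.

## Working session

There is one attempt and no reset: what is moved stays moved. The work goes in short steps, Python scripts to look and compute and a tool call to move; the robot and the scene stay as the last step left them, time stands still between calls to the robot, and variables do not carry over. Pictures are saved under pics/ and viewed, and the job is handed in when it is done.

Besides the shell and the picture viewer there is one more tool, called after "Call:" as a command line: name --argument value ..., lists and objects as JSON in quotes. carry_out: Moves the arm, as the interface text tells. Its arguments: {"type":"object","properties":{"increments":{"type":"array"},"grip_force":{"type":"number"}},"required":["increments"]}

```bash
mkdir -p pics; ls
python3 - <<'E'
from cell import *
import cv2
s=read_state();print(s)
for n in("side","top","wrist"):
    c=calibration(n);print(n,c)
    cv2.imwrite(f"pics/a_{n}.png",grab_frame(n))
E
```

```text
pics
{'time': 0.0, 'qpos': array([-1.16989867,  0.38425742,  0.01641586,  1.37117472, -0.00629428,
        1.38818092, -0.04650886]), 'qvel': array([-0.00059475,  0.00085362, -0.00039053, -0.00077053, -0.00045142,
        0.00143485,  0.00046225]), 'effort': array([-1.75969762e-04, -6.27603292e+01,  8.44198912e-01, -3.71840000e+01,
        1.65585143e-02,  1.42282518e-02, -3.72530985e-05]), 'ee_pos': array([0.27937689, 0.55856721, 0.25225783]), 'eef_rot': array([-1.57276581e+00, -5.78657714e-05, -4.63780645e-01]), 'ft_force': array([-1.07569847,  0.60579483,  0.62902431]), 'torque': array([ 0.00397786, -0.02294888, -0.00585598]), 'grip_width': 0.08540523579293094}
side {'fovy': 46.149766306652104, 'cx': 255.45051333756894, 'cy': 189.89982287620873, 'k1': -0.11609349973417205, 'rvec': array([ 0.05913621, -2.77378374,  1.40294425]), 'tvec': array([0.4594463 , 0.05118411, 1.62381558])}
top {'fovy': 49.939980067766676, 'cx': 256.46734259182955, 'cy': 190.8653352305697, 'k1': -0.03995917063073464, 'rvec': array([ 2.15563756, -2.1379306 ,  0.17412347]), 'tvec': array([-0.03788251,  0.48657871,  1.24759633])}
wrist {'fovy': 67.91260317955741, 'cx': 253.69929029841177, 'cy': 188.61455029872474, 'k1': -0.006290079022917919, 'rvec': array([-2.47700665, -1.53167406, -0.19737142]), 'tvec': array([-0.62345577, -0.0326064 ,  0.3786151 ])}
```

View pics/a_side.png

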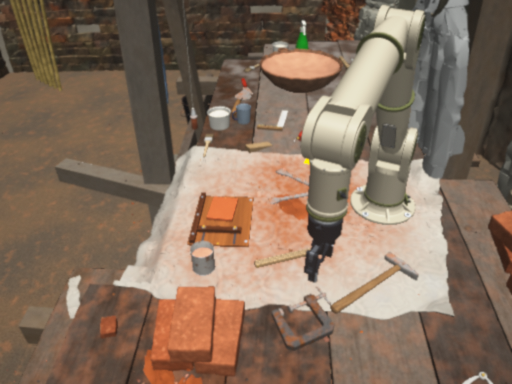

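View pics/a_top.png

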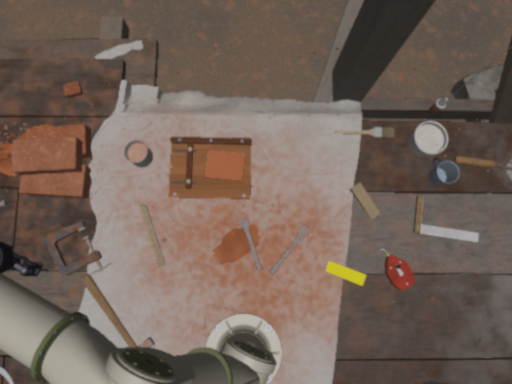

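View pics/a_wrist.png

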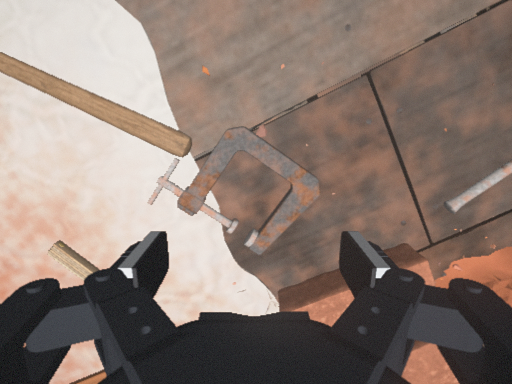

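The top view shows the board at about (210,168), with the fence along its far edge, the stop at (189,167) and the tile at (225,165). The brown wedge is at (366,200), the yellow look-alike at (346,272) and the brush at (368,131). Next I measure them.

```bash
cat > h.py <<'E'
import numpy as np, cv2
from cell import *
def cam(c,shape=(384,512)):
    f=shape[0]/2/np.tan(np.radians(c['fovy'])/2)
    K=np.array([[f,0,c['cx']],[0,f,c['cy']],[0,0,1.]])
    return K,np.array([c['k1'],0,0,0,0.]),cv2.Rodrigues(np.asarray(c['rvec']))[0],np.asarray(c['tvec'],float)
def ray(c,p):
    K,d,R,t=cam(c)
    u=cv2.undistortPoints(np.asarray(p,float).reshape(-1,1,2),K,d).reshape(-1,2)
    return -R.T@t,np.c_[u,np.ones(len(u))]@R
def onz(c,p,z):
    o,r=ray(c,p); s=(z-o[2])/r[:,2]; return o+s[:,None]*r
def tri(c1,p1,c2,p2):
    o1,r1=ray(c1,p1);o2,r2=ray(c2,p2);out=[]
    for a,b in zip(r1,r2):
        A=np.c_[a,-b];s=np.linalg.lstsq(A,o2-o1,rcond=None)[0]
        P,Q=o1+s[0]*a,o2+s[1]*b;out.append(np.r_[(P+Q)/2,np.linalg.norm(P-Q)])
    return np.array(out)
def proj(c,P):
    K,d,R,t=cam(c);return cv2.projectPoints(np.asarray(P,float).reshape(-1,1,3),np.asarray(c['rvec']),t,K,d)[0].reshape(-1,2)
E
python3 - <<'E'
from h import *
im=cv2.imread('pics/a_top.png')
cv2.imwrite('pics/b1.png',cv2.resize(im[125:225,155:275],None,fx=6,fy=6,interpolation=cv2.INTER_CUBIC))
cv2.imwrite('pics/b2.png',cv2.resize(im[120:220,330:430],None,fx=6,fy=6,interpolation=cv2.INTER_CUBIC))
c=calibration('top')
print(onz(c,[[366,200],[346,272],[210,168],[368,131],[138,152],[153,235],[189,167]],0).round(3))
E
```

```text
[[ 0.466 -0.387  0.   ]
 [ 0.238 -0.316  0.   ]
 [ 0.566  0.117  0.   ]
 [ 0.696 -0.401  0.   ]
 [ 0.617  0.353  0.   ]
 [ 0.349  0.291  0.   ]
 [ 0.569  0.185  0.   ]]
```

View pics/b1.png

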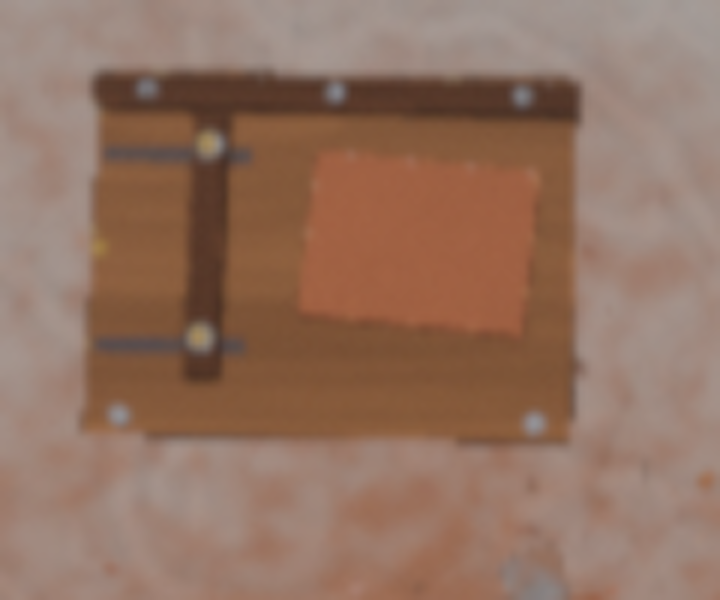

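View pics/b2.png

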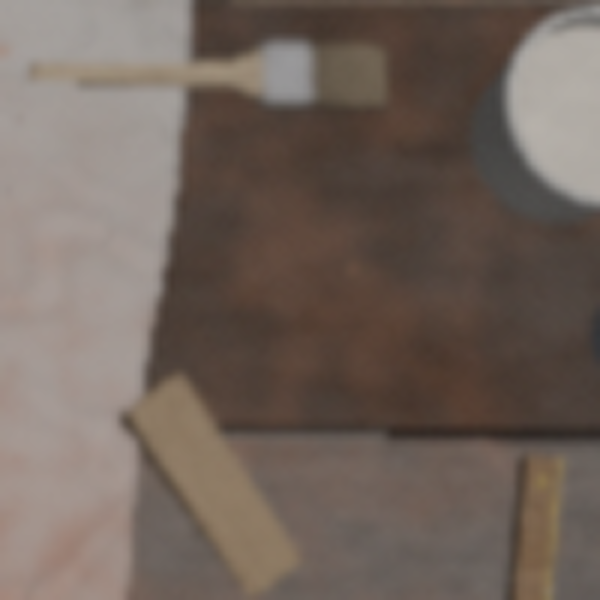

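Call:
carry_out --increments '[{"x": 0.055, "z": -0.0025, "ay": 0.09}, {"x": 0.055, "z": -0.0025, "ay": 0.09}, {"x": 0.055, "z": -0.0025, "ay": 0.09}, {"x": 0.055, "z": -0.0025, "ay": 0.09}, {"x": 0.055, "z": -0.0025, "ay": 0.09}, {"x": 0.055, "z": -0.0025, "ay": 0.09}, {"x": 0.055, "z": -0.0025, "ay": 0.09}, {"x": 0.055, "z": -0.0025, "ay": 0.09}]'

```text
validation failed for argument at $.in...
```

Call:
carry_out --increments '[{"x": 0.055, "y": 0, "z": -0.0025, "ax": 0, "ay": 0.09, "az": 0, "grip": 1}]'

```text
time: 0.28
ee_pos: [0.3225, 0.5348, 0.2519]
eef_rot: [-1.573, 0.003, -0.545]
ft_force: [1.3, 0.2, -0.3]
grip_width: 0.0854
```

Call:
carry_out --increments '[{"x": 0.06, "y": 0, "z": -0.0025, "ax": 0, "ay": 0.09, "az": 0, "grip": 1}, {"x": 0.06, "y": 0, "z": -0.0025, "ax": 0, "ay": 0.09, "az": 0, "grip": 1}, {"x": 0.06, "y": 0, "z": -0.0025, "ax": 0, "ay": 0.09, "az": 0, "grip": 1}, {"x": 0.06, "y": 0, "z": -0.0025, "ax": 0, "ay": 0.09, "az": 0, "grip": 1}, {"x": 0.06, "y": 0, "z": -0.0025, "ax": 0, "ay": 0.09, "az": 0, "grip": 1}, {"x": 0.06, "y": 0, "z": -0.0025, "ax": 0, "ay": 0.09, "az": 0, "grip": 1}, {"x": 0.06, "y": 0, "z": -0.0025, "ax": 0, "ay": 0.09, "az": 0, "grip": 1}, {"x": 0.06, "y": 0, "z": -0.0025, "ax": 0, "ay": 0.09, "az": 0, "grip": 1}]'

```text
time: 1.27
ee_pos: [0.6178, 0.1536, 0.247]
eef_rot: [-1.579, -0.001, -1.284]
ft_force: [0.3, 0.0, 0.3]
grip_width: 0.0854
```

Run:
```python
from h import *
import pickle
s=read_state();c=calibration('wrist')
im=grab_frame('wrist');cv2.imwrite('pics/c_wrist.png',im);pickle.dump(c,open('c.pkl','wb'))
print(s['ee_pos'],s['eef_rot'],s['qpos'].round(3)); K,d,R,t=cam(c);print(-R.T@t,R[2])
```

```text
[0.61780435 0.1536465  0.24702121] [-1.57924303e+00 -8.12260333e-04 -1.28421609e+00] [-0.546  0.431  0.362  1.349 -0.149  1.397  0.099]
[0.59926595 0.21654279 0.36730215] [ 0.06465247 -0.25077609 -0.96588375]
```

View pics/c_wrist.png

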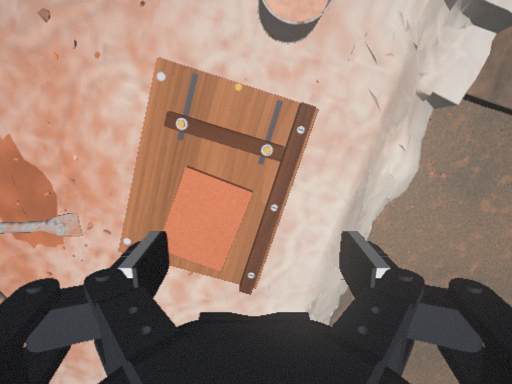

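Run:
```python
import cv2
im=cv2.imread('pics/c_wrist.png')
cv2.imwrite('pics/c2.png',cv2.resize(im[45:295,110:330],None,fx=2.4,fy=2.4,interpolation=cv2.INTER_CUBIC))
hsv=cv2.cvtColor(im,cv2.COLOR_BGR2HSV)
for p in [(200,210),(145,180),(210,135),(280,200),(240,87)]: print(p,hsv[p[1],p[0]])
```

```text
(200, 210) [  8 142 218]
(145, 180) [ 11 128 185]
(210, 135) [ 10 130 116]
(280, 200) [ 10 107 112]
(240, 87) [ 19 129 226]
```

View pics/c2.png

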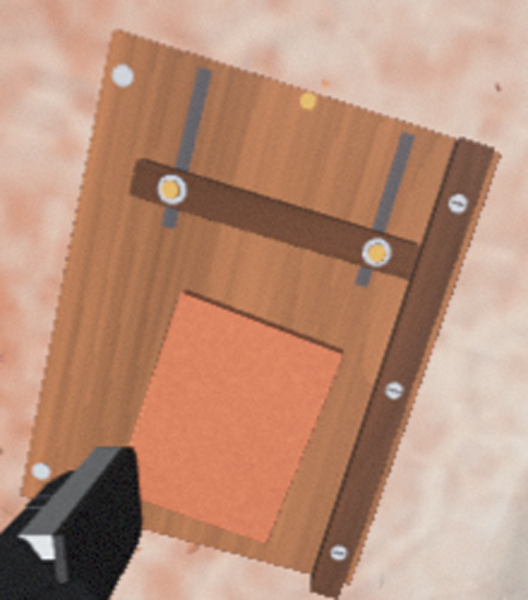

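Run:
```python
from h import *
import pickle
c=pickle.load(open('c.pkl','rb'))
f=lambda L:np.array(L,float)/2.4+[110,45]
B=onz(c,f([[308,101],[113,30],[22,493],[312,575]]),.012)[:,:2]
print(B.round(4), 'near edge len',np.linalg.norm(B[1]-B[2]))
m=np.array([[0,125],[-100,130],[-100,-130],[75,-130]])/1e3
# rigid fit
mc,bc=m.mean(0),B.mean(0);H=(m-mc).T@(B-bc);a=np.arctan2(H[0,1]-H[1,0],H[0,0]+H[1,1])
R=np.array([[np.cos(a),-np.sin(a)],[np.sin(a),np.cos(a)]]);o=bc-R@mc
print('board',o,a,'res',((m@R.T+o)-B).round(4).tolist())
T=onz(c,f([[184,291],[343,352],[266,543]]),.024)[:,:2]
print('tile',T.round(4),np.linalg.norm(T[0]-T[1]),np.linalg.norm(T[1]-T[2]))
print('tile in board',((T-o)@R).round(4).tolist())
mid=(T[0]+T[2])/2;print('mid',mid,(mid-o)@R)
S=onz(c,f([[145,196],[405,277]]),.012)[:,:2];print('stop inner(bottom)',((S-o)@R).round(4).tolist())
S=onz(c,f([[132,193],[410,271]]),.028)[:,:2];print('stop inner(top)',((S-o)@R).round(4).tolist())
S=onz(c,f([[143,159],[415,242]]),.028)[:,:2];print('stop outer(top)',((S-o)@R).round(4).tolist())
S=onz(c,f([[458,138],[312,575]]),.028)[:,:2];print('fence',((S-o)@R).round(4).tolist())
```

```text
[[ 0.5706  0.238 ]
 [ 0.4719  0.2427]
 [ 0.4702 -0.0132]
 [ 0.6443 -0.0166]] near edge len 0.2559867739858934
board [0.57050651 0.11377888] -0.006601539562684292 res [[0.0007, 0.0008], [-0.0005, 0.0017], [-0.0006, -0.0023], [0.0003, -0.0001]]
tile [[0.5356 0.1312]
 [0.6224 0.1233]
 [0.6124 0.0036]] 0.08719898843144568 0.12015944260403913
tile in board [[-0.035, 0.0172], [0.0519, 0.0099], [0.0426, -0.1099]]
mid [0.57397077 0.06739446] [ 0.00377039 -0.04636054]
stop inner(bottom) [[-0.0677, 0.0563], [0.072, 0.0551]]
stop inner(top) [[-0.0698, 0.0579], [0.0714, 0.0609]]
stop outer(top) [[-0.0681, 0.0751], [0.0693, 0.0753]]
fence [[0.0734, 0.1279], [0.0726, -0.1194]]
```

The wrist picture at this spot shows the board: tile corners at (187,166), (253,192) and (221,271), the stop's inner edge at about (170,127)–(279,160). The sizes agree with those given: near edge 256 mm and tile 87 × 120 mm. Next I move towards the wedge.

Call:
carry_out --increments '[{"x": 0.06, "y": 0, "z": -0.0025, "ax": 0, "ay": 0.09, "az": 0, "grip": 1}, {"x": 0.06, "y": 0, "z": -0.0025, "ax": 0, "ay": 0.09, "az": 0, "grip": 1}, {"x": 0.06, "y": 0, "z": -0.0025, "ax": 0, "ay": 0.09, "az": 0, "grip": 1}, {"x": 0.06, "y": 0, "z": -0.0025, "ax": 0, "ay": 0.09, "az": 0, "grip": 1}, {"x": 0.06, "y": 0, "z": -0.005, "ax": 0, "ay": 0.1, "az": 0, "grip": 1}, {"x": 0.06, "y": 0, "z": -0.005, "ax": 0, "ay": 0.1, "az": 0, "grip": 1}, {"x": 0.06, "y": 0, "z": -0.005, "ax": 0, "ay": 0.1, "az": 0, "grip": 1}, {"x": 0.06, "y": 0, "z": -0.005, "ax": 0, "ay": 0.1, "az": 0, "grip": 1}]'

```text
time: 2.33
ee_pos: [0.5602, -0.3183, 0.2474]
eef_rot: [-1.577, -0.012, -2.075]
ft_force: [0.7, 0.5, 0.3]
grip_width: 0.0854
```

Run:
```python
from h import *
import pickle
s=read_state();c=calibration('wrist')
im=grab_frame('wrist');cv2.imwrite('pics/d_wrist.png',im);pickle.dump(c,open('d.pkl','wb'))
print(s['ee_pos'],s['eef_rot'],s['qpos'].round(3)); K,d,R,t=cam(c);print(-R.T@t,R[2])
```

```text
[ 0.56017823 -0.31834146  0.24742932] [-1.57725538 -0.01168643 -2.074717  ] [ 0.029  0.489  0.647  1.336 -0.278  1.416  0.159]
[ 0.591881   -0.26040139  0.36696649] [-0.1360832  -0.23309672 -0.96288487]
```

View pics/d_wrist.png

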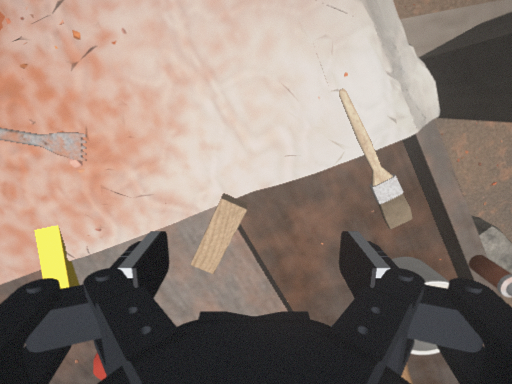

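Run:
```python
import cv2
im=cv2.imread('pics/d_wrist.png')
cv2.imwrite('pics/d2.png',cv2.resize(im[180:290,170:270],None,fx=5,fy=5,interpolation=cv2.INTER_CUBIC))
```

```text
(no output)
```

View pics/d2.png

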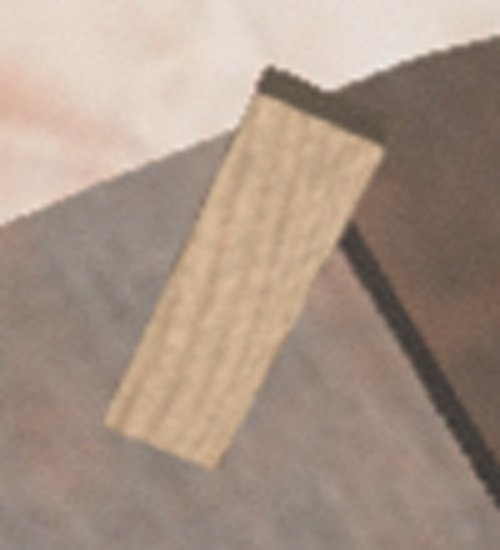

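The upper end is the thick one: its dark upright face is at (223,195)–(246,208). The thin end is at (191,265)–(213,274). I measure it here and triangulate with the top view.

Run:
```python
from h import *
import pickle
c=pickle.load(open('d.pkl','rb'))
f=lambda L:np.array(L,float)/5+[170,180]
P=f([[262,95],[385,150],[217,468],[107,423]])
A=np.r_[onz(c,P[:2],.027),onz(c,P[2:],.003)];print(A.round(4))
print([np.linalg.norm(A[i,:2]-A[(i+1)%4,:2]).round(4) for i in range(4)])
th,tn=A[:2].mean(0)[:2],A[2:].mean(0)[:2];t=th-tn
print('mid',(th+tn)/2,'ang',np.arctan2(t[1],t[0]))
T=calibration('top');g=lambda L:np.array(L,float)/6+[330,120]
# top view corners: thick: (128,415),(180,375); thin (300,560),(250,595)
print(tri(c,P,T,g([[128,412],[180,375],[300,560],[250,595]])).round(4))
print(proj(T,A).round(1).tolist(), g([[128,412],[180,375],[300,560],[250,595]]).round(1).tolist())
```

```text
[[ 0.503  -0.3357  0.027 ]
 [ 0.5228 -0.3632  0.027 ]
 [ 0.4275 -0.4324  0.003 ]
 [ 0.4073 -0.4047  0.003 ]]
[np.float64(0.034), np.float64(0.1178), np.float64(0.0343), np.float64(0.118)]
mid [ 0.46514003 -0.38401832] ang 0.6265061014350708
[[ 0.5    -0.3373  0.0154  0.0018]
 [ 0.5204 -0.3658  0.0153  0.0019]
 [ 0.4243 -0.4335 -0.0036  0.0039]
 [ 0.4049 -0.4049 -0.0016  0.0031]]
[[352.0, 187.2], [360.4, 181.1], [380.9, 212.0], [372.5, 218.2]] [[351.3, 188.7], [360.0, 182.5], [380.0, 213.3], [371.7, 219.2]]
```

```bash
cat >> h.py <<'E'
from scipy.spatial.transform import Rotation as Ro
def plan(tx,ty,tz,yaw):
    s=read_state();R=Ro.from_euler('xyz',s['eef_rot'])
    T=Ro.from_euler('xyz',[-np.pi/2,0,yaw])
    rv=(R.inv()*T).as_rotvec();d=R.inv().apply(np.array([tx,ty,tz])-s['ee_pos'])
    print('tool shift',d.round(4),'turn',rv.round(4),'|rows',max(np.linalg.norm(d)/.058,np.linalg.norm(rv)/.17).__round__(2),'F',s['ft_force'].round(2),'q',s['qpos'].round(2), 't',round(s['time'],2))
    return d,rv
E
python3 -c "
from h import *
plan(.477,-.375,.12,-2.515)"
```

```text
tool shift [ 0.0761  0.1298 -0.0421] turn [0.0023 0.4227 0.0188] |rows 2.69 F [-6.79 -5.96  0.95] q [ 0.04  0.49  0.66  1.34 -0.28  1.42  0.16] t 2.38
```

Call:
carry_out --increments '[{"x": 0.019, "y": 0.032, "z": -0.0105, "ax": 0, "ay": 0.11, "az": 0.004, "grip": 1}, {"x": 0.019, "y": 0.032, "z": -0.009, "ax": 0, "ay": 0.11, "az": 0.004, "grip": 1}, {"x": 0.02, "y": 0.032, "z": -0.006, "ax": 0, "ay": 0.11, "az": 0.004, "grip": 1}, {"x": 0.02, "y": 0.032, "z": -0.004, "ax": 0, "ay": 0.11, "az": 0.004, "grip": 1}, {"x": 0, "y": 0, "z": 0, "ax": 0, "ay": 0, "az": 0, "grip": 1}]'

```text
time: 3.0
ee_pos: [0.4754, -0.3734, 0.1176]
eef_rot: [-1.572, -0.003, -2.548]
ft_force: [-0.5, -0.5, 0.9]
grip_width: 0.0855
```

Run:
```python
from h import *
import pickle
plan(.477,-.375,.12,-2.515)
c=calibration('wrist')
im=grab_frame('wrist');cv2.imwrite('pics/e_wrist.png',im);pickle.dump(c,open('e.pkl','wb'))
```

```text
tool shift [-0.0005 -0.0024  0.0022] turn [ 0.0016 -0.0334  0.003 ] |rows 0.2 F [-0.49 -0.46  0.89] q [ 0.08  0.53  0.73  1.63 -0.37  1.13 -0.08] t 3.0
```

View pics/e_wrist.png

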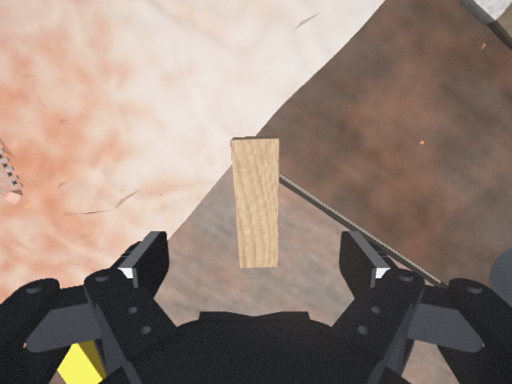

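Run:
```python
from h import *
import pickle
c=pickle.load(open('e.pkl','rb'));d=pickle.load(open('d.pkl','rb'))
im=cv2.imread('pics/e_wrist.png')
cv2.imwrite('pics/e2.png',cv2.resize(im[125:280,215:295],None,fx=3.8,fy=3.8,interpolation=cv2.INTER_CUBIC))
P=np.array([[233,138.5],[280,139],[277.5,267.5],[240,268.5]])
Q=np.array([[262,95],[385,150],[217,468],[107,423]])/5+[170,180]
X=tri(c,P,d,Q);print(X.round(4))
A=np.r_[onz(c,P[:2],.027),onz(c,P[2:],.003)];print(A.round(4))
print([np.linalg.norm(A[i,:2]-A[(i+1)%4,:2]).round(4) for i in range(4)])
th,tn=A[:2].mean(0)[:2],A[2:].mean(0)[:2];t=th-tn;u=t/np.linalg.norm(t)
print('mid',(th+tn)/2,'ang',np.arctan2(t[1],t[0])-np.pi,'grasp',(th+tn)/2+.015*u)
```

```text
[[ 5.045e-01 -3.347e-01  3.190e-02  5.000e-04]
 [ 5.229e-01 -3.634e-01  2.680e-02  3.000e-04]
 [ 4.255e-01 -4.335e-01  7.000e-04  1.800e-03]
 [ 4.101e-01 -4.021e-01  1.040e-02  1.700e-03]]
[[ 0.5041 -0.3348  0.027 ]
 [ 0.523  -0.3635  0.027 ]
 [ 0.4255 -0.4325  0.003 ]
 [ 0.4053 -0.4045  0.003 ]]
[np.float64(0.0344), np.float64(0.1195), np.float64(0.0346), np.float64(0.1209)]
mid [ 0.46448689 -0.38383116] ang -2.526801578253614 grasp [ 0.4767403  -0.37517934]
```

View pics/e2.png

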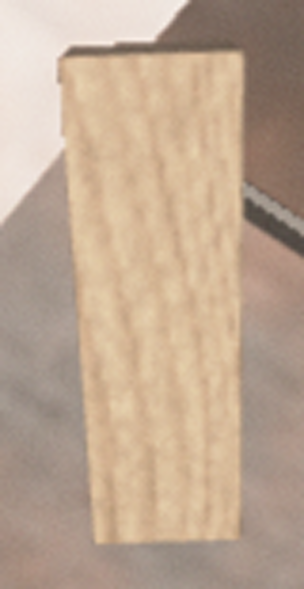

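Call:
carry_out --increments '[{"x": -0.0005, "y": 0.04, "z": 0.0022, "ax": 0, "ay": -0.026, "az": 0.003, "grip": 1}, {"x": 0, "y": 0.035, "z": 0, "ax": 0, "ay": 0, "az": 0, "grip": 1}, {"x": 0, "y": 0, "z": 0, "ax": 0, "ay": 0, "az": 0, "grip": 1}]'

```text
time: 3.42
ee_pos: [0.4875, -0.3735, 0.0484]
eef_rot: [-1.562, 0.007, -2.503]
ft_force: [-0.6, -0.3, 0.4]
grip_width: 0.0854
```

Run:
```python
from h import *
plan(.4767,-.3752,.023,-2.52)
```

```text
tool shift [ 0.0098  0.0252 -0.0053] turn [-0.0085  0.0168 -0.0076] |rows 0.48 F [-0.6  -0.33  0.37] q [ 0.12  0.61  0.67  1.67 -0.44  1.01  0.  ] t 3.42
```

Call:
carry_out --increments '[{"x": 0.0098, "y": 0.008, "z": -0.005, "ax": -0.0085, "ay": 0.017, "az": -0.0076, "grip": 1}, {"x": 0, "y": 0.009, "z": 0, "ax": 0, "ay": 0, "az": 0, "grip": 1}, {"x": 0, "y": 0, "z": 0, "ax": 0, "ay": 0, "az": 0, "grip": 1}]'

```text
time: 3.8
ee_pos: [0.4796, -0.3764, 0.0352]
eef_rot: [-1.565, 0.002, -2.517]
ft_force: [-0.4, 0.4, 0.2]
grip_width: 0.0859
```

Run:
```python
from h import *
plan(.4767,-.3752,.023,-2.52)
```

```text
tool shift [ 0.0017  0.0121 -0.0027] turn [-0.0055  0.0026 -0.0025] |rows 0.22 F [-0.35  0.4   0.16] q [ 0.13  0.63  0.66  1.68 -0.45  0.98  0.01] t 3.8
```

Call:
carry_out --increments '[{"x": 0.0017, "y": 0.006, "z": -0.0027, "ax": -0.005, "ay": 0.003, "az": -0.002, "grip": 1}, {"x": 0.0005, "y": 0.006, "z": -0.0005, "ax": 0, "ay": 0, "az": 0, "grip": 1}, {"x": 0, "y": 0.002, "z": 0, "ax": 0, "ay": 0, "az": 0, "grip": 1}]'

```text
time: 4.18
ee_pos: [0.4762, -0.3754, 0.0213]
eef_rot: [-1.569, 0.001, -2.52]
ft_force: [0.3, 0.8, 0.4]
grip_width: 0.0853
```

Run:
```python
from h import *
plan(.4767,-.3752,.023,-2.52)
```

```text
tool shift [-0.0005 -0.0017  0.0001] turn [-0.0016 -0.0005 -0.001 ] |rows 0.03 F [0.32 0.75 0.4 ] q [ 0.14  0.64  0.65  1.7  -0.46  0.96  0.01] t 4.17
```

Call:
carry_out --grip_force 40 --increments '[{"x": 0, "y": -0.002, "z": 0, "ax": 0, "ay": 0, "az": 0, "grip": 0.5}, {"x": 0, "y": 0, "z": 0, "ax": 0, "ay": 0, "az": 0, "grip": 0.3}, {"x": 0, "y": 0, "z": 0, "ax": 0, "ay": 0, "az": 0, "grip": 0}, {"x": 0, "y": 0, "z": 0, "ax": 0, "ay": 0, "az": 0, "grip": 0}, {"x": 0, "y": 0, "z": 0, "ax": 0, "ay": 0, "az": 0, "grip": 0}, {"x": 0, "y": 0, "z": 0, "ax": 0, "ay": 0, "az": 0, "grip": 0}]'

```text
time: 4.92
ee_pos: [0.4765, -0.3756, 0.0237]
eef_rot: [-1.569, 0.001, -2.52]
ft_force: [0.5, -0.1, 0.2]
grip_width: 0.0351
```

Call:
carry_out --increments '[{"x": 0, "y": -0.03, "z": 0, "ax": 0, "ay": 0, "az": 0, "grip": 0}, {"x": 0, "y": -0.03, "z": 0, "ax": 0, "ay": 0, "az": 0, "grip": 0}, {"x": 0, "y": -0.03, "z": 0, "ax": 0, "ay": 0, "az": 0, "grip": 0}, {"x": 0, "y": -0.02, "z": 0, "ax": 0, "ay": 0, "az": 0, "grip": 0}, {"x": 0, "y": 0, "z": 0, "ax": 0, "ay": 0, "az": 0, "grip": 0}]'

```text
time: 5.55
ee_pos: [0.4755, -0.375, 0.1357]
eef_rot: [-1.571, 0.0, -2.521]
ft_force: [0.9, 0.3, -0.4]
grip_width: 0.035
```

Run:
```python
from h import *
plan(.464,.067,.12,-3.149)
cv2.imwrite('pics/f_wrist.png',grab_frame('wrist'))
```

```text
tool shift [-0.2478  0.0159 -0.3661] turn [ 4.000e-04  6.284e-01 -0.000e+00] |rows 7.63 F [ 0.86  0.34 -0.38] q [ 0.08  0.51  0.73  1.61 -0.36  1.17 -0.06] t 5.55
```

View pics/f_wrist.png

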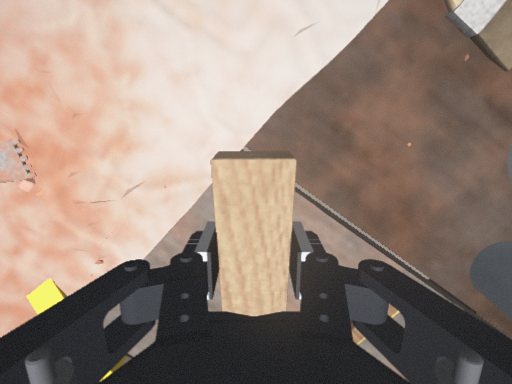

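```bash
cat >> h.py <<'E'
def rows(tx,ty,tz,yaw,n):
    s=read_state();y0=s['eef_rot'][2];dy=(yaw-y0+np.pi)%(2*np.pi)-np.pi
    dw=(np.array([tx,ty,tz])-s['ee_pos'])/n
    for i in range(n):
        R=Ro.from_euler('xyz',[-np.pi/2,0,y0+dy*i/n]);print(R.inv().apply(dw).round(3).tolist(),'ay',round(-dy/n,3))
E
python3 -c "
from h import *
rows(.464,.067,.12,-3.149,9)"
```

```text
[-0.028, 0.002, -0.041] ay 0.07
[-0.025, 0.002, -0.042] ay 0.07
[-0.022, 0.002, -0.044] ay 0.07
[-0.018, 0.002, -0.045] ay 0.07
[-0.015, 0.002, -0.047] ay 0.07
[-0.012, 0.002, -0.048] ay 0.07
[-0.009, 0.002, -0.048] ay 0.07
[-0.005, 0.002, -0.049] ay 0.07
[-0.002, 0.002, -0.049] ay 0.07
```

Call:
carry_out --increments '[{"x": -0.028, "y": 0.002, "z": -0.041, "ax": 0, "ay": 0.07, "az": 0, "grip": 0}, {"x": -0.025, "y": 0.002, "z": -0.042, "ax": 0, "ay": 0.07, "az": 0, "grip": 0}, {"x": -0.022, "y": 0.002, "z": -0.044, "ax": 0, "ay": 0.07, "az": 0, "grip": 0}, {"x": -0.018, "y": 0.002, "z": -0.045, "ax": 0, "ay": 0.07, "az": 0, "grip": 0}, {"x": -0.015, "y": 0.002, "z": -0.047, "ax": 0, "ay": 0.07, "az": 0, "grip": 0}, {"x": -0.012, "y": 0.002, "z": -0.048, "ax": 0, "ay": 0.07, "az": 0, "grip": 0}, {"x": -0.009, "y": 0.002, "z": -0.048, "ax": 0, "ay": 0.07, "az": 0, "grip": 0}, {"x": -0.005, "y": 0.002, "z": -0.045, "ax": 0, "ay": 0.07, "az": 0, "grip": 0}]'

```text
time: 6.6
ee_pos: [0.4631, 0.0237, 0.1085]
eef_rot: [-1.57, -0.014, -3.105]
ft_force: [1.1, 0.4, -0.3]
grip_width: 0.0348
```

Run:
```python
from h import *
plan(.464,.067,.12,-3.149)
```

```text
tool shift [-0.0023 -0.0116 -0.0433] turn [-0.0007  0.044   0.0142] |rows 0.77 F [ 1.14  0.45 -0.34] q [-0.81  0.22  0.78  2.   -0.18  1.01 -1.48] t 6.6
```

Call:
carry_out --increments '[{"x": -0.002, "y": 0, "z": -0.02, "ax": 0, "ay": 0.022, "az": 0.007, "grip": 0}, {"x": 0, "y": 0.015, "z": -0.022, "ax": 0, "ay": 0.022, "az": 0.007, "grip": 0}, {"x": 0, "y": 0.02, "z": 0, "ax": 0, "ay": 0, "az": 0, "grip": 0}, {"x": 0, "y": 0, "z": 0, "ax": 0, "ay": 0, "az": 0, "grip": 0}]'

```text
time: 7.1
ee_pos: [0.4599, 0.0722, 0.0681]
eef_rot: [-1.568, -0.007, 3.141]
ft_force: [-0.2, -0.1, -0.2]
grip_width: 0.0355
```

Run:
```python
from h import *
import pickle
plan(.464,.067,.04,-3.149)
c=calibration('wrist');pickle.dump(c,open('g.pkl','wb'))
cv2.imwrite('pics/g_wrist.png',grab_frame('wrist'))
```

```text
tool shift [-0.0043  0.0281  0.0051] turn [-0.0025  0.007   0.0065] |rows 0.5 F [-0.24 -0.14 -0.23] q [-0.86  0.29  0.73  2.04 -0.24  0.91 -1.57] t 7.1
```

View pics/g_wrist.png

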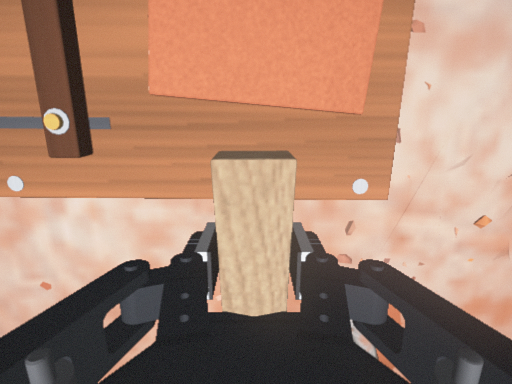

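The wrist view shows the tile's near edge from (149,95) to (363,113), with the wedge's thick face at y≈155 centred on it.

Run:
```python
from h import *
import pickle
c=pickle.load(open('g.pkl','rb'))
# bottom edge of tile visible (dark line): top edge slightly above
print('tile near edge z=.024',onz(c,[[149,94],[363,110]],.024).round(4))
print('board near edge z=.012',onz(c,[[100,197],[389,199]],.012).round(4))
print('wedge bottom corners',onz(c,[[217,151],[290,151]],.068-.0237).round(4))
print('wedge top thick',onz(c,[[213,159],[295,159]],.068-.0237+.027).round(4))
print('stop end, near ',onz(c,[[92,155],[50,157]],.012).round(4))
```

```text
tile near edge z=.024 [[0.5333 0.1293 0.024 ]
 [0.5248 0.0113 0.024 ]]
board near edge z=.012 [[ 0.4708  0.1712  0.012 ]
 [ 0.4692 -0.0157  0.012 ]]
wedge bottom corners [[0.5049 0.0906 0.0443]
 [0.5048 0.0538 0.0443]]
wedge top thick [[0.5053 0.089  0.0713]
 [0.5053 0.0551 0.0713]]
stop end, near  [[0.498  0.1723 0.012 ]
 [0.4968 0.1987 0.012 ]]
```

Call:
carry_out --increments '[{"x": -0.002, "y": 0.014, "z": 0.002, "ax": -0.0025, "ay": 0.007, "az": 0.0065, "grip": 0}, {"x": -0.001, "y": 0.013, "z": 0, "ax": 0, "ay": 0, "az": 0, "grip": 0}, {"x": 0, "y": 0, "z": 0, "ax": 0, "ay": 0, "az": 0, "grip": 0}]'

```text
time: 7.52
ee_pos: [0.4641, 0.0693, 0.0407]
eef_rot: [-1.572, 0.003, 3.132]
ft_force: [0.6, -0.6, -0.5]
grip_width: 0.0348
```

Run:
```python
from h import *
plan(.48,.07,.039,-3.149)
```

```text
tool shift [-0.0159  0.0017 -0.0008] turn [ 0.001  -0.0023 -0.0026] |rows 0.28 F [ 0.64 -0.65 -0.54] q [-0.83  0.34  0.71  2.05 -0.3   0.84 -1.53] t 7.53
```

Call:
carry_out --increments '[{"x": -0.004, "y": 0.0008, "z": 0, "ax": 0, "ay": 0, "az": 0, "grip": 0}, {"x": -0.004, "y": 0.0008, "z": 0, "ax": 0, "ay": 0, "az": 0, "grip": 0}, {"x": -0.004, "y": 0, "z": 0, "ax": 0, "ay": 0, "az": 0, "grip": 0}, {"x": -0.003, "y": 0, "z": 0, "ax": 0, "ay": 0, "az": 0, "grip": 0}, {"x": -0.002, "y": 0, "z": 0, "ax": 0, "ay": 0, "az": 0, "grip": 0}]'

```text
time: 8.15
ee_pos: [0.4827, 0.0689, 0.0397]
eef_rot: [-1.572, 0.003, 3.131]
ft_force: [-2.1, -0.6, 0.4]
grip_width: 0.0351
```

Call:
carry_out --increments '[{"x": -0.002, "y": 0, "z": 0, "ax": 0, "ay": 0, "az": 0, "grip": 0}, {"x": -0.002, "y": 0, "z": 0, "ax": 0, "ay": 0, "az": 0, "grip": 0}, {"x": -0.002, "y": 0, "z": 0, "ax": 0, "ay": 0, "az": 0, "grip": 0}, {"x": -0.002, "y": 0, "z": 0, "ax": 0, "ay": 0, "az": 0, "grip": 0}]'

```text
time: 8.65
ee_pos: [0.4901, 0.0687, 0.0394]
eef_rot: [-1.572, 0.001, 3.131]
ft_force: [-2.4, -0.3, 0.4]
grip_width: 0.0348
```

Run:
```python
from h import *
import pickle
plan(.510,.068,.039,-3.149)
c=calibration('wrist');pickle.dump(c,open('g.pkl','wb'))
cv2.imwrite('pics/h_wrist.png',grab_frame('wrist'))
```

```text
tool shift [-0.0199  0.0005  0.0005] turn [ 0.0014 -0.0031 -0.0009] |rows 0.34 F [-2.41 -0.34  0.37] q [-0.79  0.4   0.69  1.99 -0.33  0.87 -1.49] t 8.65
```

View pics/h_wrist.png

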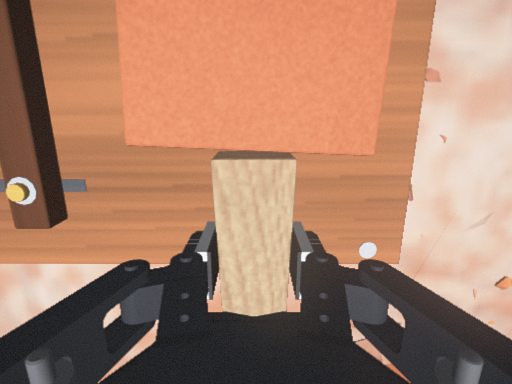

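The wedge face is on the tile's edge at about (255,150). The tile is turning square and the push takes about 2.4 N. I carry on.

Call:
carry_out --increments '[{"x": -0.002, "y": 0, "z": 0, "ax": 0, "ay": 0, "az": 0, "grip": 0}, {"x": -0.002, "y": 0, "z": 0, "ax": 0, "ay": 0, "az": 0, "grip": 0}, {"x": -0.002, "y": 0, "z": 0, "ax": 0, "ay": 0, "az": 0, "grip": 0}, {"x": -0.002, "y": 0, "z": 0, "ax": 0, "ay": 0, "az": 0, "grip": 0}, {"x": -0.002, "y": 0, "z": 0, "ax": 0, "ay": 0, "az": 0, "grip": 0}, {"x": -0.002, "y": 0, "z": 0, "ax": 0, "ay": 0, "az": 0, "grip": 0}, {"x": -0.001, "y": 0, "z": 0, "ax": 0, "ay": 0, "az": 0, "grip": 0}]'

```text
time: 9.57
ee_pos: [0.5043, 0.0687, 0.0395]
eef_rot: [-1.572, 0.001, 3.131]
ft_force: [-1.3, -0.2, -0.0]
grip_width: 0.035
```

Call:
carry_out --increments '[{"x": -0.001, "y": 0, "z": 0, "ax": 0, "ay": 0, "az": 0, "grip": 0}, {"x": -0.001, "y": 0, "z": 0, "ax": 0, "ay": 0, "az": 0, "grip": 0}]'

```text
time: 9.82
ee_pos: [0.5064, 0.0687, 0.0394]
eef_rot: [-1.572, 0.001, 3.132]
ft_force: [-2.2, -0.2, 1.1]
grip_width: 0.035
```

Call:
carry_out --increments '[{"x": -0.001, "y": 0, "z": 0, "ax": 0, "ay": 0, "az": 0, "grip": 0}, {"x": -0.0005, "y": 0, "z": 0, "ax": 0, "ay": 0, "az": 0, "grip": 0}]'

```text
time: 10.07
ee_pos: [0.5079, 0.0688, 0.0394]
eef_rot: [-1.572, 0.001, 3.132]
ft_force: [-3.5, 0.2, 1.5]
grip_width: 0.0349
```

Run:
```python
from h import *
import pickle
plan(.510,.068,.039,-3.149)
c=calibration('wrist');pickle.dump(c,open('g.pkl','wb'))
cv2.imwrite('pics/i_wrist.png',grab_frame('wrist'))
```

```text
tool shift [-0.0021  0.0004  0.0008] turn [ 0.0015 -0.0025 -0.0008] |rows 0.04 F [-3.49  0.18  1.5 ] q [-0.76  0.43  0.68  1.94 -0.35  0.88 -1.48] t 10.07
```

View pics/i_wrist.png

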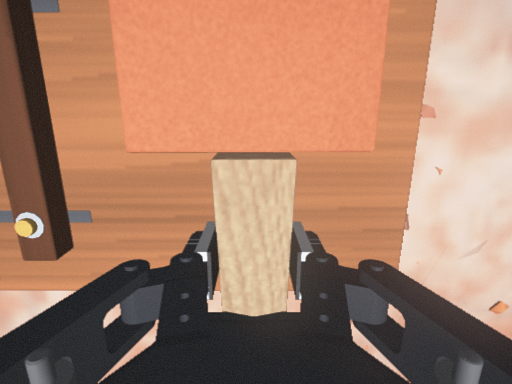

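Call:
carry_out --increments '[{"x": -0.0005, "y": 0, "z": 0, "ax": 0, "ay": 0, "az": 0, "grip": 0}]'

```text
time: 10.25
ee_pos: [0.5079, 0.0688, 0.0393]
eef_rot: [-1.572, -0.0, 3.132]
ft_force: [-5.7, 0.6, 3.6]
grip_width: 0.0352
```

Call:
carry_out --increments '[{"x": -0.0005, "y": 0, "z": 0, "ax": 0, "ay": 0, "az": 0, "grip": 0}]'

```text
time: 10.38
ee_pos: [0.5079, 0.0688, 0.0392]
eef_rot: [-1.572, -0.001, 3.132]
ft_force: [-3.9, -0.0, 2.8]
grip_width: 0.035
```

Call:
carry_out --increments '[{"x": -0.0005, "y": 0, "z": 0, "ax": 0, "ay": 0, "az": 0, "grip": 0}]'

```text
time: 10.5
ee_pos: [0.508, 0.0688, 0.039]
eef_rot: [-1.572, -0.002, 3.132]
ft_force: [-4.8, -0.9, 1.7]
grip_width: 0.0347
```

Call:
carry_out --increments '[{"x": -0.0005, "y": 0, "z": 0, "ax": 0, "ay": 0, "az": 0, "grip": 0}]'

```text
time: 10.62
ee_pos: [0.508, 0.0688, 0.0389]
eef_rot: [-1.573, -0.003, 3.132]
ft_force: [-5.2, -0.5, 2.5]
grip_width: 0.035
```

The tile has stopped against the fence: about 5 N, no further motion, and its edge at y≈151 px is level in the image. I back off, lift, turn 90° and go to the right-hand side.

Call:
carry_out --increments '[{"x": 0.003, "y": 0, "z": 0, "ax": 0, "ay": 0, "az": 0, "grip": 0}, {"x": 0.01, "y": 0, "z": 0, "ax": 0, "ay": 0, "az": 0, "grip": 0}, {"x": 0.015, "y": -0.01, "z": 0, "ax": 0, "ay": 0, "az": 0, "grip": 0}, {"x": 0, "y": -0.03, "z": 0, "ax": 0, "ay": 0, "az": 0, "grip": 0}, {"x": 0, "y": -0.03, "z": 0, "ax": 0, "ay": 0, "az": 0, "grip": 0}, {"x": 0, "y": 0, "z": 0, "ax": 0, "ay": 0, "az": 0, "grip": 0}]'

```text
time: 11.38
ee_pos: [0.479, 0.0689, 0.1109]
eef_rot: [-1.573, 0.001, 3.131]
ft_force: [0.2, -0.8, -0.7]
grip_width: 0.0349
```

Run:
```python
from h import *
rows(.594,-.075,.105,-1.578,11)
```

```text
[-0.011, 0.001, 0.013] ay -0.143
[-0.009, 0.001, 0.014] ay -0.143
[-0.006, 0.001, 0.015] ay -0.143
[-0.004, 0.001, 0.016] ay -0.143
[-0.002, 0.001, 0.017] ay -0.143
[0.001, 0.001, 0.017] ay -0.143
[0.003, 0.001, 0.016] ay -0.143
[0.005, 0.001, 0.016] ay -0.143
[0.007, 0.001, 0.015] ay -0.143
[0.009, 0.001, 0.014] ay -0.143
[0.011, 0.001, 0.012] ay -0.143
```

Call:
carry_out --increments '[{"x": -0.011, "y": 0, "z": 0.013, "ax": 0, "ay": -0.143, "az": 0, "grip": 0}, {"x": -0.009, "y": 0, "z": 0.014, "ax": 0, "ay": -0.143, "az": 0, "grip": 0}, {"x": -0.006, "y": 0, "z": 0.015, "ax": 0, "ay": -0.143, "az": 0, "grip": 0}, {"x": -0.004, "y": 0, "z": 0.016, "ax": 0, "ay": -0.143, "az": 0, "grip": 0}, {"x": -0.002, "y": 0, "z": 0.017, "ax": 0, "ay": -0.143, "az": 0, "grip": 0}, {"x": 0.001, "y": 0, "z": 0.017, "ax": 0, "ay": -0.143, "az": 0, "grip": 0}, {"x": 0.003, "y": 0, "z": 0.016, "ax": 0, "ay": -0.143, "az": 0, "grip": 0}, {"x": 0.005, "y": 0, "z": 0.016, "ax": 0, "ay": -0.143, "az": 0, "grip": 0}]'

```text
time: 12.38
ee_pos: [0.561, -0.0341, 0.1023]
eef_rot: [-1.577, 0.002, -1.967]
ft_force: [-0.5, 0.4, 0.2]
grip_width: 0.0352
```

Run:
```python
from h import *
rows(.594,-.075,.1,-1.578,4)
```

```text
[0.006, 0.001, 0.012] ay -0.097
[0.007, 0.001, 0.011] ay -0.097
[0.008, 0.001, 0.01] ay -0.097
[0.009, 0.001, 0.009] ay -0.097
```

Call:
carry_out --increments '[{"x": 0.006, "y": 0, "z": 0.012, "ax": 0, "ay": -0.097, "az": 0, "grip": 0}, {"x": 0.007, "y": 0, "z": 0.011, "ax": 0, "ay": -0.097, "az": 0, "grip": 0}, {"x": 0.008, "y": 0, "z": 0.01, "ax": 0, "ay": -0.097, "az": 0, "grip": 0}, {"x": 0.009, "y": 0, "z": 0.009, "ax": 0, "ay": -0.097, "az": 0, "grip": 0}, {"x": 0, "y": 0, "z": 0, "ax": 0, "ay": 0, "az": 0, "grip": 0}]'

```text
time: 13.0
ee_pos: [0.5926, -0.0758, 0.0953]
eef_rot: [-1.582, 0.004, -1.567]
ft_force: [0.1, 0.3, -0.5]
grip_width: 0.0355
```

Run:
```python
from h import *
import pickle
plan(.594,-.075,.04,-1.578)
c=calibration('wrist');pickle.dump(c,open('j.pkl','wb'))
cv2.imwrite('pics/j_wrist.png',grab_frame('wrist'))
```

```text
tool shift [-0.0006  0.0553  0.002 ] turn [ 0.0113  0.0111 -0.004 ] |rows 0.95 F [ 0.09  0.27 -0.51] q [-0.27  0.48  0.46  1.65 -0.24  1.07  0.27] t 13.0
```

View pics/j_wrist.png

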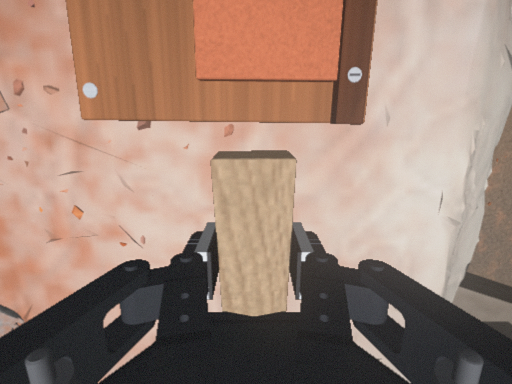

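Run:
```python
from h import *
import pickle
c=pickle.load(open('j.pkl','rb'))
print(onz(c,[[197,78],[338,79]],.024).round(4))
print('board right edge',onz(c,[[82,119],[335,123]],.012).round(4))
```

```text
[[0.5543 0.0106 0.024 ]
 [0.6434 0.0103 0.024 ]]
board right edge [[ 0.4697 -0.0151  0.012 ]
 [ 0.6467 -0.0172  0.012 ]]
```

Call:
carry_out --increments '[{"x": 0, "y": 0.02, "z": 0.003, "ax": 0.011, "ay": 0.011, "az": -0.004, "grip": 0}, {"x": 0, "y": 0.02, "z": 0.001, "ax": 0, "ay": 0, "az": 0, "grip": 0}, {"x": 0, "y": 0.013, "z": 0, "ax": 0, "ay": 0, "az": 0, "grip": 0}, {"x": 0, "y": 0, "z": 0, "ax": 0, "ay": 0, "az": 0, "grip": 0}]'

```text
time: 13.55
ee_pos: [0.5944, -0.0718, 0.0394]
eef_rot: [-1.573, 0.002, -1.584]
ft_force: [-1.3, 0.2, 0.2]
grip_width: 0.0349
```

Run:
```python
from h import *
plan(.596,-.037,.039,-1.578)
```

```text
tool shift [-0.0348  0.0005  0.0012] turn [ 0.0021 -0.0062 -0.0021] |rows 0.6 F [-1.33  0.23  0.22] q [-0.27  0.55  0.44  1.7  -0.28  0.96  0.27] t 13.55
```

Call:
carry_out --increments '[{"x": -0.006, "y": 0, "z": 0.001, "ax": 0, "ay": -0.006, "az": 0, "grip": 0}, {"x": -0.006, "y": 0, "z": 0.0005, "ax": 0, "ay": 0, "az": 0, "grip": 0}, {"x": -0.006, "y": 0, "z": 0, "ax": 0, "ay": 0, "az": 0, "grip": 0}, {"x": -0.006, "y": 0, "z": 0, "ax": 0, "ay": 0, "az": 0, "grip": 0}, {"x": -0.004, "y": 0, "z": 0, "ax": 0, "ay": 0, "az": 0, "grip": 0}, {"x": -0.002, "y": 0, "z": 0, "ax": 0, "ay": 0, "az": 0, "grip": 0}]'

```text
time: 14.3
ee_pos: [0.5978, -0.0388, 0.0419]
eef_rot: [-1.569, 0.003, -1.578]
ft_force: [0.1, 0.6, 0.3]
grip_width: 0.0348
```

Run:
```python
from h import *
plan(.596,.005,.039,-1.578)
```

```text
tool shift [-0.0438  0.003  -0.0021] turn [-0.0018  0.0003 -0.0028] |rows 0.76 F [0.09 0.6  0.32] q [-0.32  0.54  0.44  1.7  -0.27  0.96  0.22] t 14.3
```

Call:
carry_out --increments '[{"x": -0.002, "y": 0.001, "z": -0.0005, "ax": 0, "ay": 0, "az": 0, "grip": 0}, {"x": -0.002, "y": 0.001, "z": -0.0005, "ax": 0, "ay": 0, "az": 0, "grip": 0}, {"x": -0.002, "y": 0.0005, "z": 0, "ax": 0, "ay": 0, "az": 0, "grip": 0}, {"x": -0.002, "y": 0, "z": 0, "ax": 0, "ay": 0, "az": 0, "grip": 0}, {"x": -0.002, "y": 0, "z": 0, "ax": 0, "ay": 0, "az": 0, "grip": 0}, {"x": -0.002, "y": 0, "z": 0, "ax": 0, "ay": 0, "az": 0, "grip": 0}]'

```text
time: 15.05
ee_pos: [0.5969, -0.0292, 0.0396]
eef_rot: [-1.568, 0.0, -1.581]
ft_force: [0.1, -3.4, 1.1]
grip_width: 0.035
```

Run:
```python
from h import *
plan(.596,.005,.039,-1.578)
cv2.imwrite('pics/k_wrist.png',grab_frame('wrist'))
```

```text
tool shift [-0.0342  0.0006 -0.0012] turn [-0.0023 -0.0029 -0.0001] |rows 0.59 F [ 0.15 -3.41  1.13] q [-0.33  0.54  0.43  1.71 -0.27  0.95  0.19] t 15.05
```

View pics/k_wrist.png

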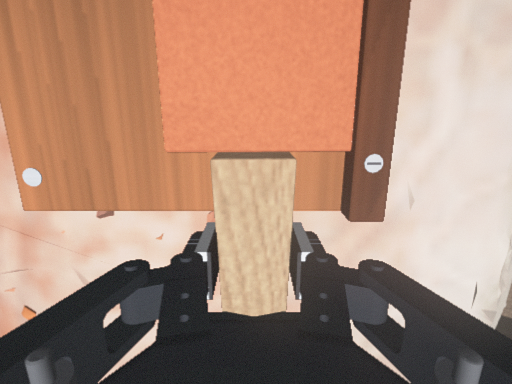

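The wedge's face meets the tile's right edge at (255,151). The tile is still flush with the fence on the right (354,150), and the push takes 3.4 N. I carry on slowly.

Call:
carry_out --increments '[{"x": -0.002, "y": 0, "z": 0, "ax": 0, "ay": 0, "az": 0, "grip": 0}, {"x": -0.002, "y": 0, "z": 0, "ax": 0, "ay": 0, "az": 0, "grip": 0}, {"x": -0.002, "y": 0, "z": 0, "ax": 0, "ay": 0, "az": 0, "grip": 0}, {"x": -0.002, "y": 0, "z": 0, "ax": 0, "ay": 0, "az": 0, "grip": 0}, {"x": -0.002, "y": 0, "z": 0, "ax": 0, "ay": 0, "az": 0, "grip": 0}, {"x": -0.002, "y": 0, "z": 0, "ax": 0, "ay": 0, "az": 0, "grip": 0}, {"x": -0.002, "y": 0, "z": 0, "ax": 0, "ay": 0, "az": 0, "grip": 0}, {"x": -0.002, "y": 0, "z": 0, "ax": 0, "ay": 0, "az": 0, "grip": 0}]'

```text
time: 16.1
ee_pos: [0.597, -0.0116, 0.0396]
eef_rot: [-1.568, 0.0, -1.58]
ft_force: [0.3, -2.9, 0.3]
grip_width: 0.0352
```

Run:
```python
from h import *
plan(.596,.005,.039,-1.578)
```

```text
tool shift [-0.0166  0.0006 -0.0012] turn [-0.0024 -0.0024 -0.0004] |rows 0.29 F [ 0.27 -2.86  0.33] q [-0.36  0.54  0.43  1.71 -0.27  0.95  0.16] t 16.1
```

Call:
carry_out --increments '[{"x": -0.002, "y": 0, "z": 0, "ax": 0, "ay": 0, "az": 0, "grip": 0}, {"x": -0.002, "y": 0, "z": 0, "ax": 0, "ay": 0, "az": 0, "grip": 0}, {"x": -0.002, "y": 0, "z": 0, "ax": 0, "ay": 0, "az": 0, "grip": 0}, {"x": -0.0015, "y": 0, "z": 0, "ax": 0, "ay": 0, "az": 0, "grip": 0}, {"x": -0.001, "y": 0, "z": 0, "ax": 0, "ay": 0, "az": 0, "grip": 0}, {"x": -0.001, "y": 0, "z": 0, "ax": 0, "ay": 0, "az": 0, "grip": 0}]'

```text
time: 16.85
ee_pos: [0.5971, -0.0014, 0.0396]
eef_rot: [-1.569, 0.0, -1.58]
ft_force: [0.2, -3.0, 0.1]
grip_width: 0.0351
```

Call:
carry_out --increments '[{"x": -0.001, "y": 0, "z": 0, "ax": 0, "ay": 0, "az": 0, "grip": 0}, {"x": -0.001, "y": 0, "z": 0, "ax": 0, "ay": 0, "az": 0, "grip": 0}]'

```text
time: 17.1
ee_pos: [0.5971, 0.0007, 0.0396]
eef_rot: [-1.568, 0.0, -1.58]
ft_force: [0.0, -1.7, 0.8]
grip_width: 0.035
```

Run:
```python
from h import *
import pickle
plan(.596,.005,.039,-1.578)
c=calibration('wrist');pickle.dump(c,open('l.pkl','wb'))
cv2.imwrite('pics/l_wrist.png',grab_frame('wrist'))
```

```text
tool shift [-0.0043  0.0006 -0.0012] turn [-0.0023 -0.0024 -0.0003] |rows 0.08 F [ 0.02 -1.73  0.77] q [-0.38  0.54  0.43  1.71 -0.27  0.95  0.14] t 17.1
```

View pics/l_wrist.png

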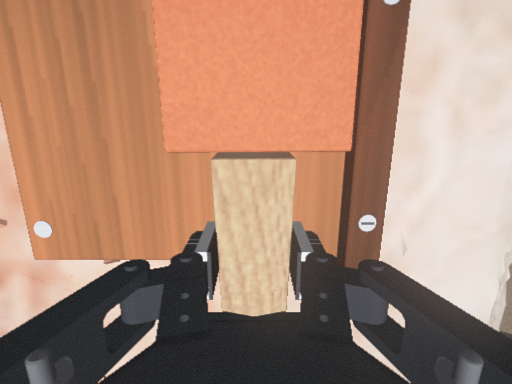

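The tile's edge runs from (165,151) to (352,151) and is level, still along the fence. I go on in 0.5–1 mm steps.

Call:
carry_out --increments '[{"x": -0.001, "y": 0, "z": 0, "ax": 0, "ay": 0, "az": 0, "grip": 0}, {"x": -0.001, "y": 0, "z": 0, "ax": 0, "ay": 0, "az": 0, "grip": 0}]'

```text
time: 17.4
ee_pos: [0.5971, 0.0029, 0.0396]
eef_rot: [-1.569, 0.0, -1.58]
ft_force: [-0.9, -2.1, 0.8]
grip_width: 0.0352
```

Call:
carry_out --increments '[{"x": -0.001, "y": 0, "z": 0, "ax": 0, "ay": 0, "az": 0, "grip": 0}, {"x": -0.0005, "y": 0, "z": 0, "ax": 0, "ay": 0, "az": 0, "grip": 0}]'

```text
time: 17.65
ee_pos: [0.5971, 0.0031, 0.0396]
eef_rot: [-1.569, -0.001, -1.581]
ft_force: [-1.6, -5.0, 1.4]
grip_width: 0.0351
```

Call:
carry_out --increments '[{"x": -0.0007, "y": 0, "z": 0, "ax": 0, "ay": 0, "az": 0, "grip": 0}, {"x": -0.0007, "y": 0, "z": 0, "ax": 0, "ay": 0, "az": 0, "grip": 0}]'

```text
time: 17.9
ee_pos: [0.5971, 0.0032, 0.0397]
eef_rot: [-1.568, -0.003, -1.583]
ft_force: [-0.5, -5.9, 0.6]
grip_width: 0.0347
```

Call:
carry_out --increments '[{"x": -0.0007, "y": 0, "z": 0, "ax": 0, "ay": 0, "az": 0, "grip": 0}, {"x": -0.0007, "y": 0, "z": 0, "ax": 0, "ay": 0, "az": 0, "grip": 0}]'

```text
time: 18.15
ee_pos: [0.597, 0.0032, 0.0398]
eef_rot: [-1.569, -0.004, -1.584]
ft_force: [0.5, -5.6, 0.9]
grip_width: 0.0349
```

It has stopped at y = 0.0032 with about 6 N, so it is at the stop. I back off, rise and check.

Call:
carry_out --increments '[{"x": 0.003, "y": 0, "z": 0, "ax": 0, "ay": 0, "az": 0, "grip": 0}, {"x": 0.012, "y": 0, "z": 0, "ax": 0, "ay": 0, "az": 0, "grip": 0}, {"x": 0.015, "y": -0.01, "z": 0, "ax": 0, "ay": 0, "az": 0, "grip": 0}, {"x": 0, "y": -0.045, "z": 0, "ax": 0, "ay": 0, "az": 0, "grip": 0}, {"x": 0, "y": -0.055, "z": 0, "ax": 0, "ay": 0, "az": 0, "grip": 0}, {"x": 0, "y": -0.05, "z": 0, "ax": 0, "ay": 0, "az": 0, "grip": 0}, {"x": 0, "y": -0.05, "z": 0, "ax": 0, "ay": 0, "az": 0, "grip": 0}, {"x": 0, "y": 0, "z": 0, "ax": 0, "ay": 0, "az": 0, "grip": 0}]'

```text
time: 19.15
ee_pos: [0.5952, -0.0319, 0.2594]
eef_rot: [-1.568, -0.001, -1.587]
ft_force: [-0.5, -0.8, -1.6]
grip_width: 0.0351
```

Run:
```python
from h import *
import pickle
plan(.596,.005,.039,-1.578)
c=calibration('wrist');pickle.dump(c,open('m.pkl','wb'))
im=grab_frame('wrist');cv2.imwrite('pics/m_wrist.png',im)
t=grab_frame('top');cv2.imwrite('pics/m_top.png',cv2.resize(t[125:225,155:275],None,fx=6,fy=6,interpolation=cv2.INTER_CUBIC))
```

```text
tool shift [-0.0373  0.2204 -0.0004] turn [-0.0027 -0.0088  0.0014] |rows 3.85 F [-0.49 -0.77 -1.58] q [-0.39  0.34  0.51  1.47 -0.16  1.38  0.11] t 19.15
```

View pics/m_wrist.png

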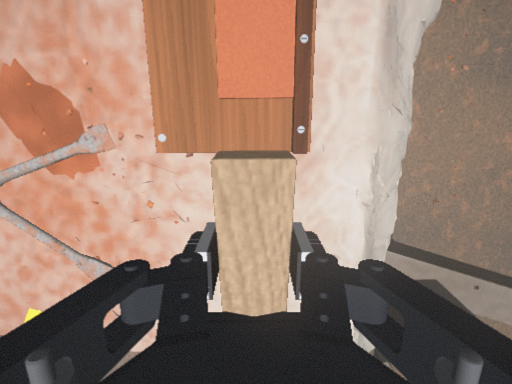

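View pics/m_top.png

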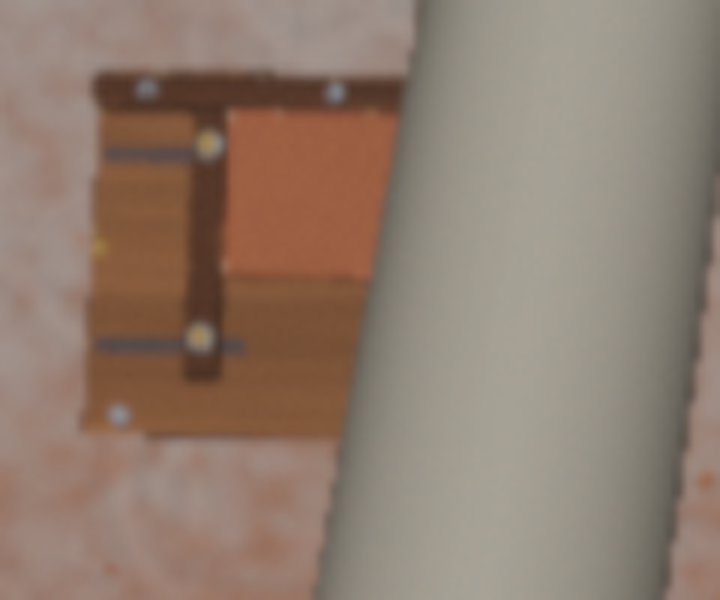

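Call:
carry_out --increments '[{"x": -0.04, "y": 0, "z": -0.04, "ax": 0, "ay": 0, "az": 0, "grip": 0}, {"x": -0.04, "y": 0, "z": -0.04, "ax": 0, "ay": 0, "az": 0, "grip": 0}, {"x": 0, "y": 0, "z": 0, "ax": 0, "ay": 0, "az": 0, "grip": 0}]'

```text
time: 19.62
ee_pos: [0.5101, 0.0506, 0.2494]
eef_rot: [-1.585, -0.005, -1.588]
ft_force: [0.2, -0.1, 0.1]
grip_width: 0.0348
```

Run:
```python
from h import *
import pickle
plan(.596,.005,.039,-1.578)
c=calibration('wrist');pickle.dump(c,open('n.pkl','wb'))
im=grab_frame('wrist');cv2.imwrite('pics/n_wrist.png',im)
cv2.imwrite('pics/n2.png',cv2.resize(im[0:200,180:400],None,fx=3,fy=3,interpolation=cv2.INTER_CUBIC))
```

```text
tool shift [0.043  0.2094 0.0896] turn [ 0.0138 -0.0103  0.0047] |rows 4.0 F [ 0.16 -0.13  0.12] q [-0.57  0.15  0.46  1.69 -0.07  1.33 -0.11] t 19.62
```

View pics/n2.png

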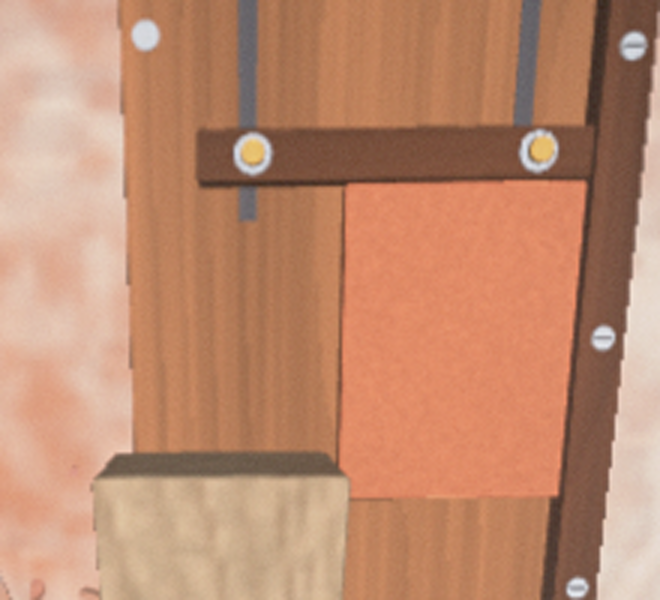

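Run:
```python
from h import *
import pickle
c=pickle.load(open('n.pkl','rb'));f=lambda L:np.array(L,float)/3+[180,0]
T=onz(c,f([[345,183],[587,180],[558,497],[340,497]]),.024)[:,:2];print(T.round(4))
a=lambda p,q:np.arctan2(*(q-p)[::-1])
print('angles',a(T[0],T[1]),a(T[3],T[2]),a(T[3],T[0])-np.pi/2,a(T[2],T[1])-np.pi/2)
S=onz(c,f([[199,185],[590,180]]),.028)[:,:2];print('stop top inner',S.round(4),a(*S))
F=onz(c,f([[607,0],[553,600]]),.028)[:,:2];print('fence top inner',F.round(4),a(F[1],F[0])-np.pi/2)
B=onz(c,f([[120,10],[133,450]]),.012)[:,:2];print('near edge',B.round(4),a(B[1],B[0])-np.pi/2)
```

```text
[[0.5539 0.1695]
 [0.6437 0.1689]
 [0.643  0.0495]
 [0.5543 0.0508]]
angles -0.006541279751497904 -0.01427910332888606 0.003072615793020983 -0.005370718422648579
stop top inner [[0.4996 0.1693]
 [0.6432 0.1683]] -0.0066161884236176395
fence top inner [[0.6438 0.2266]
 [0.6432 0.0067]] -0.0028089873314738334
near edge [[0.4713 0.2322]
 [0.469  0.0697]] -0.014296141769133852
```

The tile is square to the board (−0.006 against −0.007 rad), with no visible gap at the fence (y 0.17: 0.6437 against 0.6438) or the stop (0.169). Now I put the wedge on the free bench to the right of the board.

Run:
```python
from h import *
rows(.56,-.22,.12,-1.58,7)
```

```text
[0.038, 0.019, 0.008] ay -0.002
[0.038, 0.019, 0.008] ay -0.002
[0.038, 0.019, 0.008] ay -0.002
[0.038, 0.019, 0.008] ay -0.002
[0.038, 0.019, 0.007] ay -0.002
[0.038, 0.019, 0.007] ay -0.002
[0.038, 0.019, 0.007] ay -0.002
```

Call:
carry_out --increments '[{"x": 0.04, "y": 0.005, "z": 0.008, "ax": 0.01, "ay": 0, "az": 0, "grip": 0}, {"x": 0.04, "y": 0.01, "z": 0.008, "ax": 0, "ay": 0, "az": 0, "grip": 0}, {"x": 0.04, "y": 0.02, "z": 0.008, "ax": 0, "ay": 0, "az": 0, "grip": 0}, {"x": 0.04, "y": 0.025, "z": 0.008, "ax": 0, "ay": 0, "az": 0, "grip": 0}, {"x": 0.04, "y": 0.025, "z": 0.007, "ax": 0, "ay": 0, "az": 0, "grip": 0}, {"x": 0.04, "y": 0.025, "z": 0.007, "ax": 0, "ay": 0, "az": 0, "grip": 0}, {"x": 0.03, "y": 0.02, "z": 0.007, "ax": 0, "ay": 0, "az": 0, "grip": 0}, {"x": 0, "y": 0, "z": 0, "ax": 0, "ay": 0, "az": 0, "grip": 0}]'

```text
time: 20.68
ee_pos: [0.5561, -0.2437, 0.1103]
eef_rot: [-1.583, -0.013, -1.6]
ft_force: [0.1, 0.3, -0.8]
grip_width: 0.035
```

Run:
```python
from h import *
plan(.56,-.22,.04,-1.58)
cv2.imwrite('pics/o_wrist.png',grab_frame('wrist'))
```

```text
tool shift [-0.0248  0.07    0.004 ] turn [ 0.0124 -0.0202  0.013 ] |rows 1.28 F [ 0.11  0.34 -0.76] q [-0.08  0.51  0.58  1.62 -0.28  1.11  0.54] t 20.68
```

View pics/o_wrist.png

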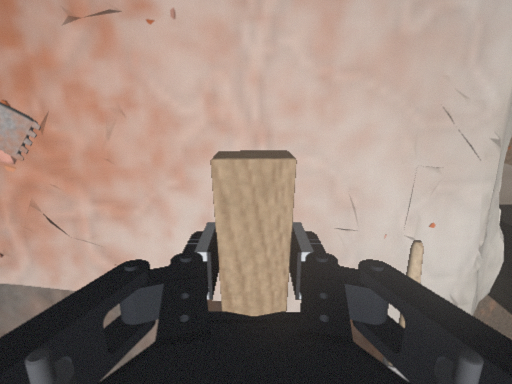

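Clear bench and cloth lie under the wedge. The brush handle at (415,245) is well to the side. I lower it.

Call:
carry_out --increments '[{"x": -0.02, "y": 0.02, "z": 0.004, "ax": 0.0124, "ay": -0.02, "az": 0.013, "grip": 0}, {"x": -0.015, "y": 0.02, "z": 0, "ax": 0, "ay": 0, "az": 0, "grip": 0}, {"x": 0, "y": 0.02, "z": 0, "ax": 0, "ay": 0, "az": 0, "grip": 0}, {"x": 0, "y": 0.01, "z": 0, "ax": 0, "ay": 0, "az": 0, "grip": 0}, {"x": 0, "y": 0, "z": 0, "ax": 0, "ay": 0, "az": 0, "grip": 0}]'

```text
time: 21.35
ee_pos: [0.5628, -0.2068, 0.0401]
eef_rot: [-1.567, 0.0, -1.577]
ft_force: [0.9, 0.6, -0.8]
grip_width: 0.035
```

Run:
```python
from h import *
plan(.56,-.205,.0245,-1.58)
```

```text
tool shift [-0.0018  0.0156 -0.0029] turn [-0.004   0.003  -0.0003] |rows 0.28 F [ 0.93  0.56 -0.84] q [-0.1   0.56  0.53  1.7  -0.34  0.96  0.55] t 21.35
```

Call:
carry_out --increments '[{"x": 0, "y": 0.005, "z": 0, "ax": -0.004, "ay": 0, "az": 0, "grip": 0}, {"x": 0, "y": 0.004, "z": 0, "ax": 0, "ay": 0, "az": 0, "grip": 0}, {"x": 0, "y": 0.003, "z": 0, "ax": 0, "ay": 0, "az": 0, "grip": 0}]'

```text
time: 21.72
ee_pos: [0.5639, -0.2084, 0.0292]
eef_rot: [-1.568, -0.001, -1.578]
ft_force: [-0.1, 1.1, -0.8]
grip_width: 0.0353
```

Call:
carry_out --increments '[{"x": 0, "y": 0.0015, "z": 0, "ax": 0, "ay": 0, "az": 0, "grip": 0}, {"x": 0, "y": 0.001, "z": 0, "ax": 0, "ay": 0, "az": 0, "grip": 0}]'

```text
time: 21.98
ee_pos: [0.5639, -0.2086, 0.0266]
eef_rot: [-1.568, -0.001, -1.578]
ft_force: [-0.2, -0.0, -0.5]
grip_width: 0.0351
```

Call:
carry_out --increments '[{"x": 0, "y": 0.001, "z": 0, "ax": 0, "ay": 0, "az": 0, "grip": 0}, {"x": 0, "y": 0.001, "z": 0, "ax": 0, "ay": 0, "az": 0, "grip": 0}]'

```text
time: 22.22
ee_pos: [0.564, -0.2086, 0.0247]
eef_rot: [-1.568, -0.001, -1.578]
ft_force: [-0.2, -0.6, -0.3]
grip_width: 0.0351
```

Call:
carry_out --increments '[{"x": 0, "y": 0.0007, "z": 0, "ax": 0, "ay": 0, "az": 0, "grip": 0}, {"x": 0, "y": 0.0007, "z": 0, "ax": 0, "ay": 0, "az": 0, "grip": 0}]'

```text
time: 22.48
ee_pos: [0.564, -0.2086, 0.0235]
eef_rot: [-1.568, -0.001, -1.578]
ft_force: [-4.3, 1.3, 8.5]
grip_width: 0.0347
```

Touchdown at z = 0.0235, as at the grasp. I release.

Call:
carry_out --increments '[{"x": 0, "y": -0.0003, "z": 0, "ax": 0, "ay": 0, "az": 0, "grip": 0}, {"x": 0, "y": 0, "z": 0, "ax": 0, "ay": 0, "az": 0, "grip": 0.6}, {"x": 0, "y": 0, "z": 0, "ax": 0, "ay": 0, "az": 0, "grip": 1}, {"x": 0, "y": 0, "z": 0, "ax": 0, "ay": 0, "az": 0, "grip": 1}, {"x": 0, "y": 0, "z": 0, "ax": 0, "ay": 0, "az": 0, "grip": 1}, {"x": 0, "y": 0, "z": 0, "ax": 0, "ay": 0, "az": 0, "grip": 1}]'

```text
time: 23.22
ee_pos: [0.5642, -0.2086, 0.0239]
eef_rot: [-1.567, -0.001, -1.578]
ft_force: [-0.7, -0.5, -0.3]
grip_width: 0.0857
```

Call:
carry_out --increments '[{"x": 0, "y": -0.015, "z": 0, "ax": 0, "ay": 0, "az": 0, "grip": 1}, {"x": 0, "y": -0.03, "z": 0, "ax": 0, "ay": 0, "az": 0, "grip": 1}, {"x": 0, "y": -0.05, "z": 0, "ax": 0, "ay": 0, "az": 0, "grip": 1}, {"x": 0, "y": -0.05, "z": 0, "ax": 0, "ay": 0, "az": 0, "grip": 1}, {"x": 0, "y": -0.05, "z": 0, "ax": 0, "ay": 0, "az": 0, "grip": 1}, {"x": 0, "y": 0, "z": 0, "ax": 0, "ay": 0, "az": 0, "grip": 1}]'

```text
time: 23.98
ee_pos: [0.5631, -0.2094, 0.2305]
eef_rot: [-1.564, -0.002, -1.58]
ft_force: [1.4, 0.3, 0.2]
grip_width: 0.085
```

Run:
```python
from h import *
s=read_state();print(s['ee_pos'],s['grip_width'],s['ft_force'],abs(s['qvel']).max(),s['time'])
c=calibration('wrist')
w=grab_frame('wrist');cv2.imwrite('pics/p_wrist.png',w);cv2.imwrite('pics/p_top.png',grab_frame('top'))
```

```text
[ 0.56314439 -0.20939288  0.23051048] 0.0850370371466447 [1.43198403 0.29737241 0.23414423] 0.062323930533425206 23.975
```

View pics/p_wrist.png

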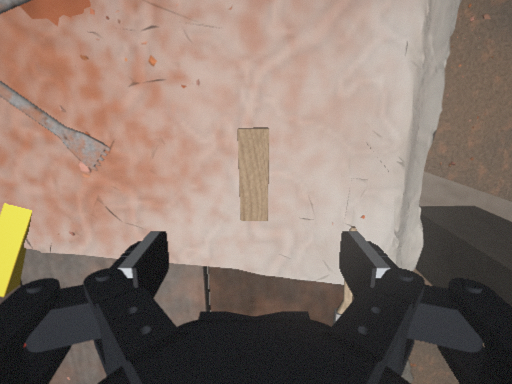

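View pics/p_top.png

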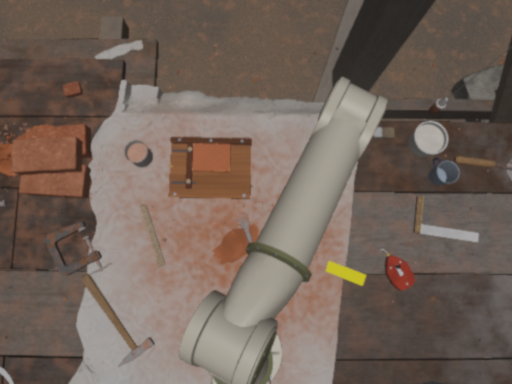

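The wedge lies flat on the bench at (253,173) in the wrist view, and the gripper is clear of it. The top view shows the tile in the corner at (211,157) and the tin and rule where they were. I hand in.

Call:
carry_out --increments '[{"x": 0, "y": 0, "z": 0, "ax": 0, "ay": 0, "az": 0, "grip": 1}, {"x": 0, "y": 0, "z": 0, "ax": 0, "ay": 0, "az": 0, "grip": 1}]'

```text
time: 24.32
ee_pos: [0.5604, -0.2076, 0.2239]
eef_rot: [-1.575, 0.0, -1.58]
ft_force: [0.1, 0.4, 0.4]
grip_width: 0.0857
```

```bash
python3 -c "
from cell import *
print(finish_job())"
```

```text
the job is handed in; nothing more can be done
None
```

I picked up the hardwood wedge and nudged the tile into the corner with its thick end. I then laid the wedge flat on the bench to the right of the board, let go, and handed the job in at 24.3 s. No verdict was reported.

**Pushing:** I pushed the tile first against the fence, then along it to the stop. The highest wrist-force readings while pushing were about 6 N, taken at the end of each move call rather than continuously.

**Tile:** The last wrist view, taken before the wedge was laid down, showed it square: about −0.006 rad, against about −0.007 rad for the board. No gap was visible at the fence or the stop, to within about 1 mm by camera. The final top view shows it still in the corner.

**Wedge:** It lies flat with the opened gripper about 0.2 m above it.

**Bystanders:** The tin and the folding rule stand where they were in the final top view. The arm hid most of the brush there, so I did not check it at the end, but I never worked near it.

**Disagreements:**
- **Where the pushes stopped:** the tile stopped about 2 mm short of my first prediction at both the fence and the stop. That is within the calibration error, and the close-up view afterwards showed contact at both.
- **Wedge height:** triangulating the wedge between the wrist and top views gave heights about 5–12 mm too low. I used two wrist views instead; they gave the thick end as 27–32 mm, but the thin-end corners came out uneven at 1 and 10 mm.

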